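# Index the drying carousel

### The arm

A 7-joint arm with a two-finger parallel gripper is mounted at the origin on a cart in front of the work surface, level with it; the furniture and walls round the work are solid. World frame = base frame: x ahead of the robot, y to its left, z up, the work surface at z = 0. Lengths are in m, angles in rad, forces in N, time in s.
With the tool pointing down it reaches from about 0.35 to 0.9 m from the base axis. Payload 8.1 kg.
Tool frame: the origin (TCP) lies between the finger pads; the fingertips stand ahead of it and the grasp point (between the pads) is the TCP (arm.nose_length is the z of the fingertips in the tool frame, in m); z points along the fingers, y is the line along which they close (so a half turn about z gives the same grasp; the last joint's range is limited). The gripper opens to 92 mm and grips with 3 to 60 N. Pads are 19 mm wide; open, the fingers measure 130 mm over their backs; the gripper's body (75 mm by 190 mm) begins 47 mm behind the grasp point.
Start: joints at [1.004, 0.434, 0.025, 1.573, -0.012, 1.134, -0.075], TCP at [0.28, -0.559, 0.246] pointing down, gripper open.
Joint ranges: [-2.62, 2.62], [-0.44, 2.09], [-1.27, 1.32], [0.08, 2.57], [-1.32, 4.46], [0.12, 2], [-2.74, 2.74]. Speed limits (rad/s): [2.22, 2.22, 3.01, 3.01, 3.14, 3.14, 3.14].

### API

Orientations are given as a rotation vector (axis times angle).
In Python, from cell import sensors, optics, arm gives the robot as it stands.
- The arm moves only by the tool arm_command, never from a script. Its argument "deltas" is one flat list of numbers, 7 for each row, row after row: the turn, a rotation vector about the world's x, y, z as a fraction of full scale, then the shift along the world's x, y, z as a fraction of full scale, then the finger opening in mm, from 0 to 91.8. In form: [wx, wy, wz, dx, dy, dz, fingers, wx, wy, wz, dx, dy, dz, fingers, ...]. A call has 1 to 20 rows; each row is the pose to reach, as a shift and turn from the pose commanded when the call began; what a row does not reach only later rows make up. Full scale, the value 1, is 1 m for a shift and 90 degrees for a turn. A row lasts 1/10 s, in which the tool goes at most 50 mm and 8.59 degrees, less where a joint would pass 70% of its speed; a pose out of reach is approached as far as the arm can. A call with a number of a shift or a turn outside -1 to 1 is refused whole. A call with a gripper value outside its range is refused whole. The fingers move at their own pace and stop on an object; "force" is the grip in N (left out, the last holds). Time passes only in rows, so rows that repeat a pose let the fingers close. It gives the time, the measured TCP pose, the force, the opening and the grip force at its end, in the units of the state.
- sensors.observe(): the state, without advancing time (a new reading comes with each control period).
- optics.get_image(name): name is "side" or "top" or "wrist"; returns the picture (400x640x3 uint8, blue, green, red); there is no depth.
- optics.calibration(name): a dict with "camera_matrix" (3x3 intrinsics, pixels), "rvec" (rotation vector, rad) and "tvec" (3), from world to camera coordinates, as OpenCV has them. Camera axes: x right, y down, z forward; pixel columns grow to the right and rows downward; lengths in m; the calibration is good to about 2 mm. The wrist camera is an equidistant fisheye: a pixel r from the principal point sees the ray r / f radians off the axis. A picture is of the moment at which its call begins: read the wrist's pose just before it. calibration takes no time and is no camera call; for the wrist camera it gives the pose at the moment of the call.
- arm.sign_off(): hands the job in; it is judged then, once.
The state is a dict: "clock": time; "joints": joint angles; "dq": joint speeds; "joint_efforts": joint torques, N m; "position": TCP position; "ee_rot": TCP orientation; "force": force on the tool from outside, world axes, zero at the start; "ft_torque": the same for the moment, N m; "width": opening from 0.0 (shut) to 1.0 (fully open); "gripper_force": force on a finger pad.
Only numpy, scipy, OpenCV 4.12 (cv2) and the standard library are available. Lean on these libraries where they do the work, as an engineer would, in place of code of your own. Each camera call takes 0.05 s, during which the arm holds its last target. There are 200 camera calls.

### The job

The paint on the red-brown miniature is wet: turn the four-spoke drying carousel by pushing a spoke with a fingertip, until the red-brown miniature stands at the orange pointer, right in front of the fan, and leave the carousel at rest there. Turn it gently enough that both miniatures stay standing in their cups; never touch, pinch or lift the miniatures, and leave the fan and the things standing round about alone.

Things in the scene. Friction and masses are not known exactly. Their poses are not given: they have to be found in the camera images.
- stand: Fixed dark steel foot, 124 mm across; origin on the bench (z = 0) on the vertical axis of the carousel. Low foot: at most 13 mm high from 20 mm off the axis outward. Along its +x (away from the robot, within about 20 degrees) an orange bar, 16 mm wide and 5 mm high, runs out to 156 mm and turns up to an orange pointer 50 mm high. The black fan is fixed to it behind the pointer.
- drying_spot (a point): The place at the orange pointer where the red-brown miniature must end up: 110 mm from the axis along the stand's +x, 46 mm above the bench (height of the cup floors). Does not turn with the wheel. The black wire desk fan (about 140 deep, 185 wide, 160 mm high, fixed) stands behind it, centred 235 mm from the axis along the same line.
- carousel: The wheel; turns both ways (up to 12 rad) about its vertical axis. Origin on the axis at bench height. Steel spokes along its +x, +y, -x, -y, black hub of radius 26 mm, 62 mm high. The miniatures stand in the cups of the +x and -x spokes, one in each; the +y and -y spokes (blue bands) are bare with empty cups. It turns stiffly: 1.5 to 3 N on a spoke moves it; it stays where it is left.
- spoke1 (a point): Middle of the +y spoke (bare, blue band), 75 mm from the axis, 47 mm above the bench; turns with the wheel. The spoke is 12 mm wide, from 40 to 54 mm above the bench, bare from 26 to 90 mm from the axis. At its end, 110 mm from the axis, a white cup of 40 mm outer diameter, from 40 to 53 mm above the bench. The space between and under the spokes is open.
- spoke3 (a point): Middle of the -y spoke (bare, blue band), opposite to spoke1 and of the same sizes: 75 mm from the axis, 47 mm above the bench; turns with the wheel.
- brown_miniature: The red-brown painted figure on a cork grip, 25 mm across and 68 mm tall, standing loose in a carousel cup (cup bore 30 mm, 7 mm deep). Origin at the centre of its underside. Wet: not to be touched.
- grey_miniature: The same figure in grey, standing loose in the opposite cup; 25 mm across and 68 mm tall, origin at the centre of its underside. Not to be touched.
- white_bottle: Small white bottle, 33 mm across and 46 mm high, standing loose on the bench about 0.2 m to the left of the axis. Bystander. Origin at the centre of its underside.
- red_lid_pot: Flat pot with a red lid, 54 mm across and 31 mm high, loose on the bench about 0.2 m to the right of the axis. Bystander. Origin at the centre of its underside.
- sanding_block: Sanding block, 35 x 70 x 15 mm, lying loose on the bench to the left of the fan. Bystander. Origin at the centre of its underside.

How it is judged:
By the outcome, as a careful person would: the job done as asked, in the order asked, and still so for the second after the job is handed in, with the robot touching nothing.
It also fails if it takes over 45 s, if anything falls off the work surface, if the arm or the gripper's body presses on something with over 40 N, if the wrist force passes 120 N, or if a joint passes its speed limit or range.

## Working session

There is one attempt and no reset: what is moved stays moved. The work goes in short steps, Python scripts to look and compute and a tool call to move; the robot and the scene stay as the last step left them, time stands still between calls to the robot, and variables do not carry over. Pictures are saved under pics/ and viewed, at most 10 in all, crops included, and the job is handed in when it is done.

Besides the shell and the picture viewer there is one more tool, called as a command line: name --argument value ..., lists and objects as JSON in quotes. arm_command: Moves the arm, as the interface text tells. Its arguments: {"type":"object","properties":{"deltas":{"type":"array","items":{"type":"number"}},"force":{"type":"number"}},"required":["deltas"]}

```bash
mkdir -p pics; python3 - <<'E'
from cell import sensors, optics, arm
import cv2,numpy as np
for n in("top","side"):
    cv2.imwrite(f"pics/{n}0.png",optics.get_image(n))
    c=optics.calibration(n); print(n,c["camera_matrix"],c["rvec"],c["tvec"])
s=sensors.observe();print(s["clock"],s["position"],s["ee_rot"],s["force"],s["width"],arm.nose_length)
E
```

```text
top [[403.54205773   0.         322.6500494 ]
 [  0.         403.54205773 196.1182147 ]
 [  0.           0.           1.        ]] [ 2.10193    -2.11459658  0.17797567] [-0.04967216  0.62449506  0.8964775 ]
side [[396.71953623   0.         318.18209965]
 [  0.         396.71953623 195.66949966]
 [  0.           0.           1.        ]] [ 2.02927299 -0.32153626  0.1869921 ] [-0.60843513  0.13546081  0.7423059 ]
0.1 [ 0.27935778 -0.55861221  0.24503439] [-3.05623541e+00 -7.21595409e-01  6.62221131e-04] [-0.13999041 -0.88864432  1.00677129] 0.9982542755011653 0.019
```

View pics/top0.png

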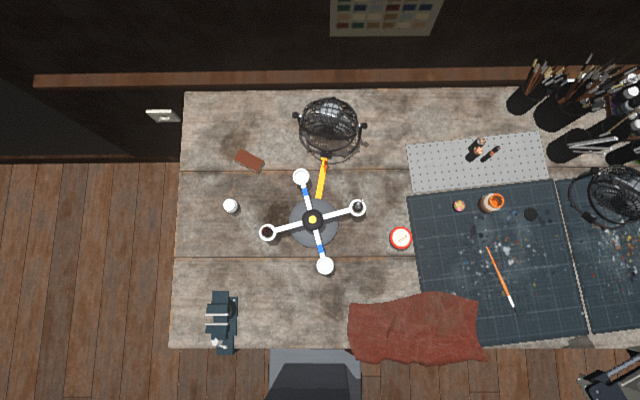

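View pics/side0.png

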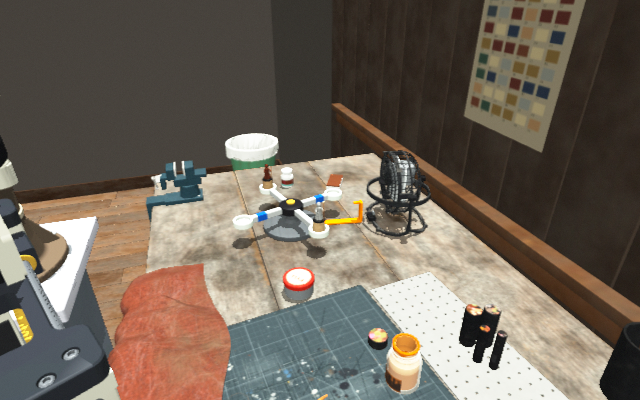

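Top view: hub (313,219), pointer tip (324,160), filled cups at left (268,232) and right (357,208), bare cups at far (301,177) and near (325,265). In the side view the red-brown figure is the far one (267,178), so it is in the left cup and the wheel should turn clockwise seen from above.

```bash
cat > h.py <<'E'
from cell import sensors, optics, arm
import cv2,numpy as np
from scipy.spatial.transform import Rotation as R
def ray(n,uv,z):
    c=optics.calibration(n); M=R.from_rotvec(np.ravel(c["rvec"])).as_matrix(); t=np.ravel(c["tvec"])
    o=-M.T@t; d=M.T@np.linalg.inv(c["camera_matrix"])@[uv[0],uv[1],1.]
    return o+d*(z-o[2])/d[2]
def blobs(im,lo,hi,amin=6):
    m=cv2.inRange(cv2.cvtColor(im,cv2.COLOR_BGR2HSV),lo,hi)
    n,_,st,ce=cv2.connectedComponentsWithStats(m)
    return [(ce[i].round(1),int(st[i,4]),st[i,:4].tolist()) for i in range(1,n) if st[i,4]>=amin]
E
python3 - <<'E'
from h import *
im=cv2.imread("pics/top0.png")
roi=im[150:290,240:380]
off=np.array([240,150])
for nm,lo,hi,z in(("yellow",(22,120,120),(35,255,255),.062),("orange",(8,150,120),(21,255,255),.005),("blue",(100,120,100),(125,255,255),.054),("white",(0,0,190),(180,50,255),.053)):
    for c,a,b in blobs(roi,lo,hi): print(nm,c+off,a,b,ray("top",c+off,z).round(4))
s=sensors.observe();print(R.from_rotvec(s["ee_rot"]).as_matrix().round(3))
cv2.imwrite("pics/c.png",cv2.resize(roi,None,fx=4,fy=4,interpolation=cv2.INTER_CUBIC))
E
```

```text
yellow [320.4 180.8] 187 [75, 8, 12, 41] [ 0.661  -0.0482  0.062 ]
yellow [312.8 219.2] 24 [69, 65, 8, 9] [ 0.5689 -0.0302  0.062 ]
orange [323.7 157.3] 7 [81, 7, 6, 2] [ 0.7361 -0.0551  0.005 ]
orange [321.2 161.7] 9 [81, 9, 2, 7] [ 0.7245 -0.0487  0.005 ]
orange [324.9 166.3] 42 [83, 10, 4, 16] [ 0.7123 -0.058   0.005 ]
blue [304.7 191.3] 43 [61, 37, 8, 9] [ 0.6375 -0.0103  0.054 ]
blue [320.2 248.2] 46 [77, 94, 7, 10] [ 0.5019 -0.0471  0.054 ]
white [300.7 176.6] 242 [53, 18, 17, 20] [ 6.74e-01 -4.00e-04  5.30e-02]
white [307.5 202.4] 71 [64, 45, 8, 15] [ 0.6106 -0.0171  0.053 ]
white [345.8 210.3] 278 [83, 49, 43, 20] [ 0.5909 -0.108   0.053 ]
white [278.8 228.9] 281 [19, 70, 44, 21] [0.5477 0.0504 0.053 ]
white [316.7 236.7] 75 [73, 79, 8, 16] [ 0.5288 -0.039   0.053 ]
white [324.3 264.2] 269 [76, 102, 18, 23] [ 0.4652 -0.0565  0.053 ]
[[ 0.894  0.447 -0.001]
 [ 0.447 -0.894  0.001]
 [-0.    -0.001 -1.   ]]
```

View pics/c.png

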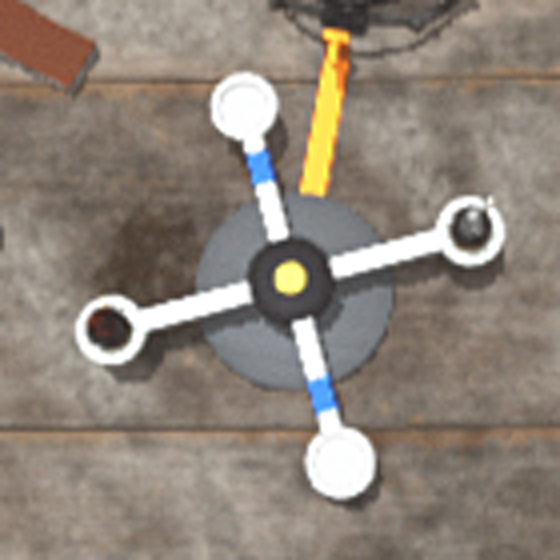

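```bash
python3 - <<'E'
from h import *
im=cv2.imread("pics/top0.png")
m=cv2.inRange(cv2.cvtColor(im,cv2.COLOR_BGR2HSV),(15,140,120),(35,255,255)); 
ys,xs=np.nonzero(m[172:200,305:335]); 
P=np.array([ray("top",(x+305,y+172),.005)[:2] for x,y in zip(xs,ys)])
vx,vy,x0,y0=cv2.fitLine(P.astype(np.float32),cv2.DIST_L2,0,.01,.01).ravel()
A=np.array([.5696,-.0285]); print(len(P),np.degrees(np.arctan2(vy,vx)),x0,y0,np.degrees(np.arctan2(y0-A[1],x0-A[0])))
for uv in((323.9,158.5),): p=ray("top",uv,.05)[:2]-A; print(p,np.hypot(*p),np.degrees(np.arctan2(p[1],p[0])))
print(ray("top",(312.5,222.5),.013))
E
```

```text
175 -10.329874 0.663789 -0.04580038 -10.40792593569833
[ 0.1500447  -0.02805153] 0.15264436341764664 -10.589459058766773
[ 0.56751123 -0.02704734  0.013     ]
```

Pointer line is at −10.4°, brown at 105.2°, so 115.6° clockwise. I push the near spoke (195°) from its right flank with closed fingers, turning the tool along with it. First, go above the start point.

arm_command --deltas '[0, 0, 0.435, 0.12, 0.24, 0, 0, 0, 0, 0.871, 0.241, 0.481, 0, 0, 0, 0, 0.871, 0.241, 0.481, 0, 0, 0, 0, 0.871, 0.241, 0.481, 0, 0, 0, 0, 0.871, 0.241, 0.481, 0, 0, 0, 0, 0.871, 0.241, 0.481, 0, 0, 0, 0, 0.871, 0.241, 0.481, 0, 0, 0, 0, 0.871, 0.241, 0.481, 0, 0, 0, 0, 0.871, 0.241, 0.481, 0, 0, 0, 0, 0.871, 0.241, 0.481, 0, 0, 0, 0, 0.871, 0.241, 0.481, 0, 0, 0, 0, 0.871, 0.241, 0.481, 0, 0, 0, 0, 0.871, 0.241, 0.481, 0, 0, 0, 0, 0.871, 0.241, 0.481, 0, 0, 0, 0, 0.871, 0.241, 0.481, 0, 0, 0, 0, 0.871, 0.241, 0.481, 0, 0]' --force 10

```text
clock: 1.7
position: [0.5202, -0.0793, 0.2457]
ee_rot: [1.916, 2.49, -0.001]
force: [0.0, 0.6, -0.8]
width: 0.006
gripper_force: 0.0
```

```bash
python3 - <<'E'
from h import *
s=sensors.observe();M=R.from_rotvec(s["ee_rot"]).as_matrix()
print(s["clock"],s["position"],s["width"],M.round(3),np.degrees(np.arctan2(M[1,1],M[0,1])),s["joints"],s["force"])
cv2.imwrite("pics/w1.png",optics.get_image("wrist"))
cv2.imwrite("pics/s1.png",optics.get_image("side"))
E
```

```text
1.7 [ 0.52022001 -0.07925659  0.2457458 ] 0.005639691079688918 [[-0.256  0.967 -0.   ]
 [ 0.967  0.256 -0.   ]
 [-0.    -0.    -1.   ]] 14.837663825451804 [ 0.41346035  0.31810753 -0.46664908  1.7827063   0.16083372  1.07839893
  0.14958037] [ 0.03772595  0.63099557 -0.76970507]
```

View pics/w1.png

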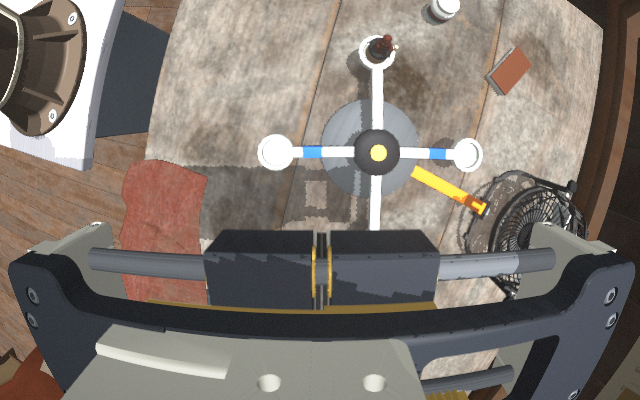

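The wrist view confirms it: spokes level with the finger line, bare cup at (275,152), hub (378,153), red-brown figure (380,47) on the left side. Fingers are over the clear gap. Descend.

arm_command --deltas '[0, 0, 0, 0, 0.001, -0.03, 0, 0, 0, 0, 0, 0.001, -0.07, 0, 0, 0, 0, 0, 0.001, -0.11, 0, 0, 0, 0, 0, 0.001, -0.145, 0, 0, 0, 0, 0, 0.001, -0.17, 0, 0, 0, 0, 0, 0.001, -0.186, 0, 0, 0, 0, 0, 0.001, -0.186, 0, 0, 0, 0, 0, 0.001, -0.186, 0]'

```text
clock: 2.6
position: [0.5207, -0.0771, 0.0601]
ee_rot: [-1.914, -2.491, -0.0]
force: [0.7, -0.2, 0.9]
width: 0.005
gripper_force: 0.0
```

```bash
cat > plan.py <<'E'
from h import *
A=np.array([.5696,-.0285])
def plan(p0,phis,d=.0155,r=.06,ref=None):
    for f in phis:
        a=np.radians(f); p=A+r*np.array([np.cos(a),np.sin(a)])+d*np.array([-np.sin(a),np.cos(a)])
        print(f"0,0,{(f-ref)/90:.3f},{p[0]-p0[0]:.4f},{p[1]-p0[1]:.4f},0,0,")
E
python3 - <<'E'
from plan import *
s=sensors.observe();p=s["position"];print(s["clock"],p,s["force"])
M=R.from_rotvec(s["ee_rot"]).as_matrix();ref=np.degrees(np.arctan2(M[1,1],M[0,1]))+180;print(ref)
plan(p,[195],d=.026,ref=ref);plan(p,[195],d=.019,ref=ref)
plan(p,np.arange(195,140,-3),ref=ref)
E
```

```text
2.6 [ 0.52074848 -0.07712356  0.06009918] [ 0.73549548 -0.16188846  0.90861054]
194.94593866802424
0,0,0.001,-0.0024,0.0080,0,0,
0,0,0.001,-0.0042,0.0147,0,0,
0,0,0.001,-0.0051,0.0181,0,0,
0,0,-0.033,-0.0066,0.0210,0,0,
0,0,-0.066,-0.0080,0.0239,0,0,
0,0,-0.099,-0.0092,0.0269,0,0,
0,0,-0.133,-0.0103,0.0300,0,0,
0,0,-0.166,-0.0111,0.0331,0,0,
0,0,-0.199,-0.0119,0.0363,0,0,
0,0,-0.233,-0.0124,0.0395,0,0,
0,0,-0.266,-0.0128,0.0427,0,0,
0,0,-0.299,-0.0131,0.0459,0,0,
0,0,-0.333,-0.0131,0.0492,0,0,
0,0,-0.366,-0.0130,0.0524,0,0,
0,0,-0.399,-0.0127,0.0557,0,0,
0,0,-0.433,-0.0123,0.0589,0,0,
0,0,-0.466,-0.0116,0.0621,0,0,
0,0,-0.499,-0.0109,0.0652,0,0,
0,0,-0.533,-0.0099,0.0683,0,0,
0,0,-0.566,-0.0088,0.0714,0,0,
0,0,-0.599,-0.0075,0.0743,0,0,
```

arm_command --deltas '[0, 0, 0, -0.0015, 0.005, 0, 0, 0, 0, 0, -0.003, 0.01, 0, 0, 0, 0, 0, -0.004, 0.0135, 0, 0, 0, 0, 0, -0.0047, 0.016, 0, 0, 0, 0, 0, -0.005, 0.0175, 0, 0, 0, 0, -0.011, -0.0056, 0.019, 0, 0, 0, 0, -0.033, -0.0066, 0.021, 0, 0, 0, 0, -0.05, -0.0073, 0.0225, 0, 0, 0, 0, -0.066, -0.008, 0.024, 0, 0, 0, 0, -0.083, -0.0086, 0.0254, 0, 0, 0, 0, -0.099, -0.0092, 0.0269, 0, 0, 0, 0, -0.116, -0.0098, 0.0284, 0, 0, 0, 0, -0.133, -0.0103, 0.03, 0, 0, 0, 0, -0.149, -0.0107, 0.0315, 0, 0, 0, 0, -0.166, -0.0111, 0.0331, 0, 0, 0, 0, -0.183, -0.0115, 0.0347, 0, 0, 0, 0, -0.199, -0.0119, 0.0363, 0, 0, 0, 0, -0.216, -0.0122, 0.0379, 0, 0, 0, 0, -0.233, -0.0124, 0.0395, 0, 0, 0, 0, -0.233, -0.0124, 0.0395, 0]'

```text
schema error: expected a multiple of 7 numbers
```

```bash
cat > look.py <<'E'
from plan import *
import sys
s=sensors.observe();p=s["position"];M=R.from_rotvec(s["ee_rot"]).as_matrix();ref=np.degrees(np.arctan2(M[1,1],M[0,1]))%180
if ref<35: ref+=180
print(s["clock"],p.round(4),s["force"].round(2),"yaw",ref,s["joints"].round(2))
im=optics.get_image("top");cv2.imwrite(f"pics/t{sys.argv[1]}.png",im)
roi=im[150:290,240:380]
for nm,lo,hi,z in(("blue",(100,120,100),(125,255,255),.054),("white",(0,0,190),(180,50,255),.053)):
    for c,a,b in blobs(roi,lo,hi,15):
        q=ray("top",c+[240,150],z)[:2]-A; print(nm,a,"r",np.hypot(*q).round(4),"ang",np.degrees(np.arctan2(q[1],q[0])).round(1)%360)
cv2.imwrite(f"pics/t{sys.argv[1]}c.png",cv2.resize(roi,None,fx=3,fy=3))
if len(sys.argv)>2: plan(p,np.arange(float(sys.argv[2]),float(sys.argv[3])-.1,-3),ref=ref)
E
python3 look.py 1 168 79
```

```text
2.6 [ 0.5207 -0.0771  0.0601] [ 0.74 -0.16  0.91] yaw 194.94593866802424 [ 0.33  0.55 -0.39  1.98  0.32  0.68  0.  ]
blue 29 r 0.0723 ang 14.2
white 243 r 0.1079 ang 15.1
white 256 r 0.0885 ang 105.6
0,0,-0.299,-0.0131,0.0459,0,0,
0,0,-0.333,-0.0131,0.0492,0,0,
0,0,-0.366,-0.0130,0.0524,0,0,
0,0,-0.399,-0.0127,0.0557,0,0,
0,0,-0.433,-0.0123,0.0589,0,0,
0,0,-0.466,-0.0116,0.0621,0,0,
0,0,-0.499,-0.0109,0.0652,0,0,
0,0,-0.533,-0.0099,0.0683,0,0,
0,0,-0.566,-0.0088,0.0714,0,0,
0,0,-0.599,-0.0075,0.0743,0,0,
0,0,-0.633,-0.0061,0.0773,0,0,
0,0,-0.666,-0.0045,0.0801,0,0,
0,0,-0.699,-0.0028,0.0828,0,0,
0,0,-0.733,-0.0010,0.0855,0,0,
0,0,-0.766,0.0010,0.0881,0,0,
0,0,-0.799,0.0032,0.0905,0,0,
0,0,-0.833,0.0054,0.0928,0,0,
0,0,-0.866,0.0078,0.0950,0,0,
0,0,-0.899,0.0103,0.0971,0,0,
0,0,-0.933,0.0129,0.0991,0,0,
0,0,-0.966,0.0156,0.1009,0,0,
0,0,-0.999,0.0184,0.1026,0,0,
0,0,-1.033,0.0212,0.1041,0,0,
0,0,-1.066,0.0242,0.1055,0,0,
0,0,-1.099,0.0272,0.1067,0,0,
0,0,-1.133,0.0302,0.1077,0,0,
0,0,-1.166,0.0334,0.1086,0,0,
0,0,-1.199,0.0365,0.1094,0,0,
0,0,-1.233,0.0397,0.1099,0,0,
0,0,-1.266,0.0429,0.1103,0,0,
```

View pics/t1c.png

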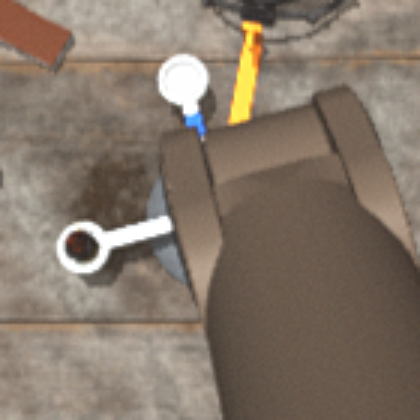

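The top view shows the wheel unmoved and the arm covering its right half; the call was refused for a missing last number. Resending.

arm_command --deltas '[0, 0, 0, -0.0015, 0.005, 0, 0, 0, 0, 0, -0.003, 0.01, 0, 0, 0, 0, 0, -0.004, 0.0135, 0, 0, 0, 0, 0, -0.0047, 0.016, 0, 0, 0, 0, 0, -0.005, 0.0175, 0, 0, 0, 0, -0.011, -0.0056, 0.019, 0, 0, 0, 0, -0.033, -0.0066, 0.021, 0, 0, 0, 0, -0.05, -0.0073, 0.0225, 0, 0, 0, 0, -0.066, -0.008, 0.024, 0, 0, 0, 0, -0.083, -0.0086, 0.0254, 0, 0, 0, 0, -0.099, -0.0092, 0.0269, 0, 0, 0, 0, -0.116, -0.0098, 0.0284, 0, 0, 0, 0, -0.133, -0.0103, 0.03, 0, 0, 0, 0, -0.149, -0.0107, 0.0315, 0, 0, 0, 0, -0.166, -0.0111, 0.0331, 0, 0, 0, 0, -0.183, -0.0115, 0.0347, 0, 0, 0, 0, -0.199, -0.0119, 0.0363, 0, 0, 0, 0, -0.216, -0.0122, 0.0379, 0, 0, 0, 0, -0.233, -0.0124, 0.0395, 0, 0, 0, 0, -0.233, -0.0124, 0.0395, 0, 0]'

```text
clock: 4.65
position: [0.508, -0.037, 0.0597]
ee_rot: [-2.335, -2.101, 0.0]
force: [-1.0, -1.7, 0.5]
width: 0.005
gripper_force: 0.7
```

```bash
python3 look.py 2 174 125
```

```text
4.65 [ 0.508  -0.037   0.0597] [-1.01 -1.69  0.51] yaw 173.94521010272487 [ 0.19  0.51 -0.29  2.03  0.24  0.63 -0.37]
blue 27 r 0.0712 ang 353.8
white 242 r 0.1076 ang 352.6
white 50 r 0.1218 ang 84.5
white 178 r 0.1032 ang 262.1
0,0,0.001,0.0003,-0.0006,0,0,
0,0,-0.033,-0.0001,0.0026,0,0,
0,0,-0.066,-0.0003,0.0058,0,0,
0,0,-0.099,-0.0003,0.0091,0,0,
0,0,-0.133,-0.0002,0.0123,0,0,
0,0,-0.166,0.0001,0.0155,0,0,
0,0,-0.199,0.0005,0.0188,0,0,
0,0,-0.233,0.0011,0.0219,0,0,
0,0,-0.266,0.0019,0.0251,0,0,
0,0,-0.299,0.0029,0.0282,0,0,
0,0,-0.333,0.0040,0.0312,0,0,
0,0,-0.366,0.0052,0.0342,0,0,
0,0,-0.399,0.0067,0.0371,0,0,
0,0,-0.433,0.0082,0.0400,0,0,
0,0,-0.466,0.0100,0.0427,0,0,
0,0,-0.499,0.0118,0.0454,0,0,
0,0,-0.533,0.0138,0.0479,0,0,
```

The wheel follows (far bare cup now at 352.6°). Continue.

arm_command --deltas '[0, 0, -0.017, 0, 0.001, 0, 0, 0, 0, -0.033, -0.0001, 0.0026, 0, 0, 0, 0, -0.058, -0.0002, 0.005, 0, 0, 0, 0, -0.083, -0.0003, 0.0075, 0, 0, 0, 0, -0.11, -0.0003, 0.01, 0, 0, 0, 0, -0.138, -0.0002, 0.0128, 0, 0, 0, 0, -0.166, 0.0001, 0.0155, 0, 0, 0, 0, -0.199, 0.0005, 0.0188, 0, 0, 0, 0, -0.233, 0.0011, 0.0219, 0, 0, 0, 0, -0.266, 0.0019, 0.0251, 0, 0, 0, 0, -0.299, 0.0029, 0.0282, 0, 0, 0, 0, -0.333, 0.004, 0.0312, 0, 0, 0, 0, -0.366, 0.0052, 0.0342, 0, 0, 0, 0, -0.399, 0.0067, 0.0371, 0, 0, 0, 0, -0.433, 0.0082, 0.04, 0, 0, 0, 0, -0.466, 0.01, 0.0427, 0, 0, 0, 0, -0.491, 0.0114, 0.0447, 0, 0, 0, 0, -0.512, 0.0126, 0.0464, 0, 0, 0, 0, -0.525, 0.0134, 0.0473, 0, 0, 0, 0, -0.533, 0.0138, 0.0479, 0, 0]'

```text
clock: 6.7
position: [0.5216, 0.0109, 0.0596]
ee_rot: [-2.988, -0.97, 0.001]
force: [-2.9, 0.2, -0.6]
width: 0.006
gripper_force: 1.3
```

```bash
python3 look.py 3 126 79
```

```text
6.7 [0.5216 0.0109 0.0596] [-2.88  0.21 -0.57] yaw 125.98121992571035 [-0.08  0.51 -0.06  2.01  0.05  0.62 -1.11]
blue 47 r 0.0695 ang 303.7
white 16 r 0.2006 ang 35.8
white 38 r 0.1633 ang 32.6
white 32 r 0.1171 ang 27.2
white 25 r 0.1215 ang 39.7
white 253 r 0.108 ang 304.0
white 38 r 0.0517 ang 304.1
white 232 r 0.0921 ang 214.3
0,0,0.000,0.0002,0.0001,0,0,
0,0,-0.033,0.0023,0.0025,0,0,
0,0,-0.066,0.0045,0.0049,0,0,
0,0,-0.100,0.0069,0.0071,0,0,
0,0,-0.133,0.0094,0.0092,0,0,
0,0,-0.166,0.0120,0.0111,0,0,
0,0,-0.200,0.0147,0.0129,0,0,
0,0,-0.233,0.0175,0.0146,0,0,
0,0,-0.266,0.0203,0.0161,0,0,
0,0,-0.300,0.0233,0.0175,0,0,
0,0,-0.333,0.0263,0.0187,0,0,
0,0,-0.366,0.0293,0.0198,0,0,
0,0,-0.400,0.0325,0.0206,0,0,
0,0,-0.433,0.0356,0.0214,0,0,
0,0,-0.466,0.0388,0.0219,0,0,
0,0,-0.500,0.0420,0.0223,0,0,
```

View pics/t3c.png

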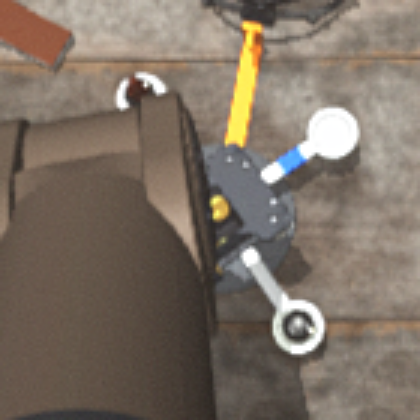

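Both figures stand; wheel spoke at 124°, leading the tool by ~2°. Continue to just short of the target.

arm_command --deltas '[0, 0, -0.017, 0.0011, 0.0012, 0, 0, 0, 0, -0.033, 0.0023, 0.0025, 0, 0, 0, 0, -0.058, 0.0039, 0.0043, 0, 0, 0, 0, -0.083, 0.0057, 0.006, 0, 0, 0, 0, -0.11, 0.0076, 0.0077, 0, 0, 0, 0, -0.138, 0.0098, 0.0095, 0, 0, 0, 0, -0.166, 0.012, 0.0111, 0, 0, 0, 0, -0.2, 0.0147, 0.0129, 0, 0, 0, 0, -0.233, 0.0175, 0.0146, 0, 0, 0, 0, -0.266, 0.0203, 0.0161, 0, 0, 0, 0, -0.3, 0.0233, 0.0175, 0, 0, 0, 0, -0.333, 0.0263, 0.0187, 0, 0, 0, 0, -0.36, 0.0288, 0.0196, 0, 0, 0, 0, -0.385, 0.0311, 0.0202, 0, 0, 0, 0, -0.407, 0.0332, 0.0208, 0, 0, 0, 0, -0.425, 0.0349, 0.0212, 0, 0, 0, 0, -0.438, 0.0361, 0.0215, 0, 0, 0, 0, -0.448, 0.037, 0.0216, 0, 0, 0, 0, -0.448, 0.037, 0.0216, 0, 0]'

```text
clock: 8.65
position: [0.5593, 0.032, 0.0598]
ee_rot: [3.139, -0.119, 0.001]
force: [-1.6, -0.3, -1.1]
width: 0.007
gripper_force: 0.9
```

```bash
python3 look.py 4 87 78
```

```text
8.65 [0.5593 0.032  0.0598] [-1.63 -0.25 -1.15] yaw 85.674372101172 [-0.25  0.55  0.14  1.93 -0.12  0.67 -1.69]
blue 46 r 0.0702 ang 261.0
white 17 r 0.2209 ang 40.7
white 45 r 0.1963 ang 33.9
white 22 r 0.181 ang 21.4
white 24 r 0.1992 ang 324.7
white 21 r 0.1646 ang 17.6
white 34 r 0.1398 ang 2.1
white 248 r 0.0834 ang 351.7
white 269 r 0.108 ang 261.7
white 52 r 0.048 ang 261.5
white 205 r 0.0909 ang 172.1
0,0,0.015,-0.0020,0.0002,0,0,
0,0,-0.019,0.0012,0.0007,0,0,
0,0,-0.052,0.0044,0.0011,0,0,
0,0,-0.085,0.0076,0.0014,0,0,
```

View pics/t4c.png

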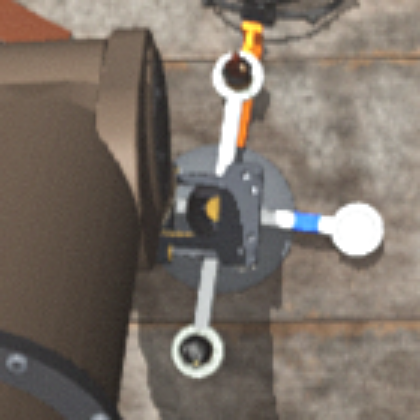

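Red-brown now at (237,70) in the crop, 2° short of the pointer line. Creep 2.2 mm, then back away.

arm_command --deltas '[0, 0, -0.008, 0.0008, 0.0001, 0, 0, 0, 0, -0.016, 0.0016, 0.0003, 0, 0, 0, 0, -0.023, 0.0023, 0.0004, 0, 0, 0, 0, -0.023, 0.0023, 0.0004, 0, 0, 0, 0, -0.023, 0.0023, 0.0004, 0, 0, 0, 0, -0.023, 0, 0.0006, 0, 0, 0, 0, -0.023, -0.006, 0.0015, 0, 0, 0, 0, -0.023, -0.012, 0.0025, 0, 0, 0, 0, -0.023, -0.012, 0.0025, 0, 0]'

```text
clock: 9.6
position: [0.5459, 0.0348, 0.0598]
ee_rot: [-3.137, 0.174, 0.001]
force: [-0.3, -1.3, -0.6]
width: 0.007
gripper_force: 0.0
```

```bash
python3 look.py 5 | grep -E "0\.108|0\.107|blue|yaw"
```

```text
9.6 [0.5459 0.0348 0.0598] [-0.33 -1.32 -0.55] yaw 83.65544047446988 [-0.27  0.54  0.15  1.96 -0.13  0.65 -1.72]
blue 46 r 0.0704 ang 258.7
white 276 r 0.108 ang 259.7
```

arm_command --deltas '[0, 0, 0, -0.004, 0, 0.015, 0, 0, 0, 0, -0.006, 0, 0.045, 0, 0, 0, 0, -0.006, 0, 0.085, 0, 0, 0, 0, -0.006, 0, 0.125, 0, 0, 0, 0, -0.006, 0, 0.16, 0, 0, 0, 0, -0.03, 0.03, 0.18, 0, 0, 0, 0, -0.06, 0.07, 0.18, 0, 0, 0, 0, -0.09, 0.11, 0.18, 0, 0, 0, 0, -0.1, 0.15, 0.18, 0, 0, 0, 0, -0.1, 0.18, 0.18, 0, 0, 0, 0, -0.1, 0.2, 0.18, 0, 0, 0, 0, -0.1, 0.2, 0.18, 0, 0, 0, 0, -0.1, 0.2, 0.18, 0, 0]'

```text
schema error: expected a multiple of 7 numbers
```

```bash
python3 look.py 6; python3 - <<'E'
from h import *
a=cv2.imread("pics/t6c.png");b=optics.get_image("side")[130:270,220:440]
b=cv2.resize(b,(int(220*1.7),238));c=np.zeros((420,420+374,3),np.uint8);c[:,:420]=a;c[:238,420:]=b;cv2.imwrite("pics/f.png",c)
E
```

```text
9.65 [0.5466 0.0347 0.0599] [-0.3  -0.56 -0.62] yaw 83.651378482771 [-0.27  0.54  0.15  1.96 -0.13  0.65 -1.72]
blue 46 r 0.0704 ang 258.7
white 15 r 0.2202 ang 40.6
white 45 r 0.1959 ang 33.8
white 19 r 0.1812 ang 21.1
white 20 r 0.1989 ang 324.8
white 21 r 0.1641 ang 17.6
white 32 r 0.14 ang 2.1
white 81 r 0.167 ang 34.8
white 269 r 0.0801 ang 349.7
white 276 r 0.108 ang 259.7
white 63 r 0.0466 ang 260.0
white 168 r 0.0977 ang 170.0
```

View pics/f.png

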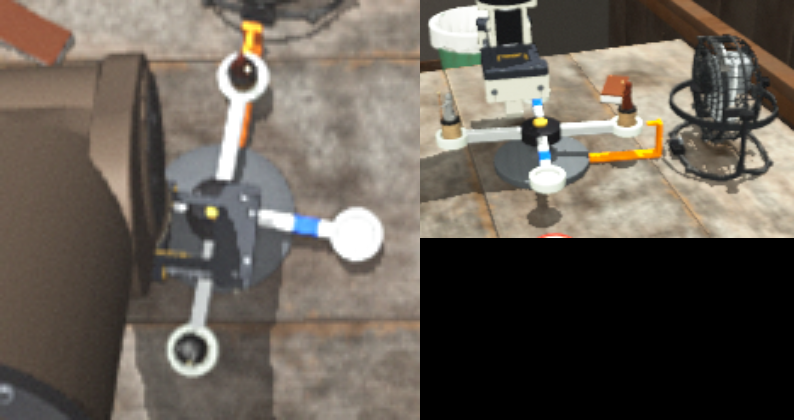

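Both figures stand, red-brown at the pointer (625,100), grey opposite (450,115); the arm hasn't retreated because the call had one extra number. Resend.

arm_command --deltas '[0, 0, 0, -0.004, 0, 0.015, 0, 0, 0, 0, -0.006, 0, 0.045, 0, 0, 0, 0, -0.006, 0, 0.085, 0, 0, 0, 0, -0.006, 0, 0.125, 0, 0, 0, 0, -0.006, 0, 0.16, 0, 0, 0, 0, -0.03, 0.03, 0.18, 0, 0, 0, 0, -0.06, 0.07, 0.18, 0, 0, 0, 0, -0.09, 0.11, 0.18, 0, 0, 0, 0, -0.1, 0.15, 0.18, 0, 0, 0, 0, -0.1, 0.18, 0.18, 0, 0, 0, 0, -0.1, 0.2, 0.18, 0, 0, 0, 0, -0.1, 0.2, 0.18, 0, 0, 0, 0, -0.1, 0.2, 0.18, 0]'

```text
clock: 11.05
position: [0.4469, 0.2341, 0.2404]
ee_rot: [3.137, -0.174, 0.001]
force: [-0.2, 0.1, -0.5]
width: 0.006
gripper_force: 0.0
```

```bash
python3 look.py 7
```

```text
11.05 [0.4469 0.2341 0.2404] [-0.19  0.07 -0.5 ] yaw 83.64943318164755 [-0.66  0.24  0.08  1.87 -0.02  1.03 -2.25]
blue 49 r 0.0699 ang 80.2
blue 45 r 0.0702 ang 258.9
white 258 r 0.0799 ang 349.6
white 253 r 0.1078 ang 79.9
white 80 r 0.0426 ang 79.8
white 83 r 0.0423 ang 259.4
white 268 r 0.1081 ang 259.6
white 303 r 0.085 ang 169.6
```

View pics/t7c.png

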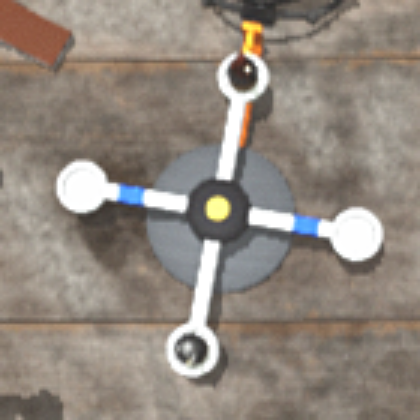

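The wheel is unobstructed and at rest; red-brown at 349.6°, on the pointer line (−10.4°), and both figures are upright.

```bash
python3 -c "from cell import arm; print(arm.sign_off())"
```

```text
the job is handed in; nothing more can be done
None
```

Done and handed in: the red-brown miniature stands at the orange pointer in front of the fan (bearing within about 0.1° by camera), both miniatures are upright, the carousel is at rest and the arm is clear, at about 11 s of the 45 s allowed.

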